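# Drain the tilting pot of brass plugs into the filling tube

### The arm

A 6-joint arm with a two-finger parallel gripper is mounted at the origin on the work surface. World frame = base frame: x ahead of the robot, y to its left, z up, the work surface at z = 0. Lengths are in mm, angles in rad, forces in N, time in s.
With the tool pointing down it reaches from about 200 to 875 mm from the base axis. Payload 3.4 kg.
Tool frame: the origin (TCP) lies on the centre line of the jaws, within the pads' length; the fingertips stand 17 mm ahead of it and the grasp point (between the pads) lies 2 mm behind it (env.tcp_to_tips is the distance from the TCP to the fingertips, in mm); z points along the fingers, y is the direction in which the jaws open and shut (so a half turn about z gives the same grasp; the last joint's range is limited). The gripper opens to 94 mm and grips with 3 to 60 N. Pads are 16 mm wide; open, the fingers measure 119 mm over their backs; the gripper's body (75 mm by 177 mm) begins 78 mm behind the grasp point.
Start: joints at [-1.463, 0.276, 1.505, -0, 1.361, -0.121], TCP at [130.411, -560.05, 222.493] pointing down, gripper open.
Joint ranges: [-2.89, 2.89], [-0.75, 2.08], [0.22, 2.7], [-1.18, 4.32], [0.11, 2.71], [-2.7, 2.7]. Speed limits (rad/s): [2.57, 2.57, 3.14, 3.14, 3.14, 3.14].

### API

Orientations are given as [roll, pitch, yaw] about the fixed x, y, z axes, in that order (R = Rz(yaw) Ry(pitch) Rx(roll)).
In Python, from cell import state, vision, sign_off, env gives the robot as it stands.
- The arm moves only by the tool move_arm, never from a script. Its argument "commands" is one flat list of numbers, 4 for each row, row after row: the shift along the tool's x, y, z in cm, then the turn about the tool's z in rad. A call has exactly 8 rows; each row is the pose to reach, as a shift and turn from the pose measured when the call began, along the tool's axes at that moment; what a row does not reach only later rows make up. A row lasts 1/10 s, in which the tool goes at most 50 mm and 8.59 degrees, less where a joint would pass 70% of its speed; a pose out of reach is approached as far as the arm can. A call with a gripper value outside its range is refused whole. "grip" is the opening, from 0 (shut) to 1 (fully open), set as the call begins (left out, the last holds). The fingers move at their own pace and stop on an object; the grip force is fixed at half the most. Time passes only in rows, so rows that repeat a pose let the fingers close, or fill a call up. It gives the time, the measured TCP pose, the force and the opening at its end, in the units of the state.
- state(): the state, without advancing time (a new reading comes with each control period).
- vision.camera(name): name is "scene" or "top"; returns the picture (420x560x3 uint8, red, green, blue); there is no depth.
- vision.calibration(name): a dict with "fx", "fy", "cx", "cy" (pixels), "world_to_cam" (4x4, takes a point from world to camera coordinates). Camera axes: x right, y up, looking along -z (the intrinsics and any distortion apply to the point x, -y, -z); pixel columns grow to the right and rows downward; lengths in mm; the calibration is good to about 2 mm. A picture is of the moment at which its call begins. calibration takes no time and is no camera call.
- sign_off(): hands the job in, once; it reports no verdict.
The state is a dict: "time": time; "joints": joint angles; "dq": joint speeds; "joint_torque": joint torques, N m; "ee_pos": TCP position; "tcp_rot": TCP orientation; "contact_force": force on the tool from outside, world axes, zero at the start; "wrist_torque": the same for the moment, N m; "width": opening from 0.0 (shut) to 1.0 (fully open).
Only numpy, scipy, OpenCV 4.12 (cv2) and the standard library are available. Lean on these libraries where they do the work, as an engineer would, in place of code of your own. Each camera call takes 0.05 s, during which the arm holds its last target. There are 200 camera calls.

### The job

Slide the carriage fully in, so that its funnel stands under the pot, then push the pot's bar handle over so that all five brass plugs drop through the funnel into the tube. Stand the empty pot fully upright again before sliding the carriage with the filled tube all the way back out to the loading end of its track. Leave the other things on the bench alone.

Things in the scene. Friction and masses are not known exactly. Their poses are not given: they have to be found in the camera images.
- station: The tilting station, bolted to the bench, turned up to 0.25 rad. A grey base plate 235 x 450 x 10 mm; origin on the bench directly under the middle of the pot, x away from the robot, y along the track (pot end to loading end), z up. It carries two aluminium posts (at x = +-72 mm, y = 0, 224 mm high) that hold the pot's axle, and the track along +y with the sliding carriage.
- pot (a joint): Angle (rad) of the steel pot about its axle, which runs along the station's x axis 210 mm above the bench: 0 = upright (stop), 2.15 = tipped fully over towards the station's +y (stop); below about 1.9 plugs may stay in. A stiff hinge (about 4 N at 80 mm): it stays where it is left. The pot is an open cone, 100 mm across the rim, 78 mm at the foot, 70 mm high, its mid-height on the axle.
- bar_hub (a point): Centre of the pot's bar handle: on the axle, 125 mm from the pot's middle on the robot's side (station x = -125 mm), 210 mm above the bench. The handle is a straight round steel bar 200 mm long in the plane x = -125 mm, turning with the pot; 12 mm thick, its black ends (last 30 mm) 15 mm. Its hub is 26 mm across.
- bar_end_a (a point): Point on the bar 85 mm from the hub (bar's middle line), on the end that stands up, leaning 60 degrees above level towards station +y, when the pot is upright. Pushing this end over and down towards +y tips the pot; with the pot at 2.1 rad it points 60 degrees below level.
- bar_end_b (a point): Point on the bar 85 mm from the hub on the other end: it hangs down on the station's -y side when the pot is upright, and stands up there when the pot is tipped; pushing it over and down towards -y stands the pot upright.
- carriage (a joint): Travel (m) of the carriage along the track: 0 = out at the loading end (stop), 0.14 = in, funnel under the pot's lip (stop). It grows towards the station's -y. Slides with about 2 N and stays where it is left.
- carriage_post (a point): Centre of the top of the carriage's upright black push post: 18 mm thick, 102 mm high above the carriage plate, its top 130 mm above the bench. It stands 100 mm nearer the robot (station -x) and 100 mm further to station +y than the middle of the funnel.
- funnel_mouth (a point): Centre of the mouth of the steel funnel fixed on the tube, 137 mm above the bench; mouth 148 mm across, throat 49 mm. With the carriage fully in it is at station y = +65 mm, fully out at +205 mm.
- tube_floor (a point): Centre of the inner floor of the clear tube under the funnel, 32 mm above the bench; tube bore 48 mm, 66 mm deep up to the funnel's throat. z up.
- manifold: Bystander: aluminium manifold block with fittings, 35 x 150 x 46 mm, loose. Origin under its centre.
- valve: Bystander: black valve, 35 x 110 x 60 mm, loose. Origin under its centre.
- screwdriver: Bystander: screwdriver lying on the bench, about 200 mm long. Origin on the bench under its middle.
- plug0: Brass pipe plug 1 of 5, alike: head 17 mm across and 9 mm high, stub 12 mm across and 7 mm high, 22 g, lying in the pot at the start. Origin at the centre of the head's outer face.
- plug1: Brass pipe plug 2 of 5, alike: head 17 mm across and 9 mm high, stub 12 mm across and 7 mm high, 22 g, lying in the pot at the start. Origin at the centre of the head's outer face.
- plug2: Brass pipe plug 3 of 5, alike: head 17 mm across and 9 mm high, stub 12 mm across and 7 mm high, 22 g, lying in the pot at the start. Origin at the centre of the head's outer face.
- plug3: Brass pipe plug 4 of 5, alike: head 17 mm across and 9 mm high, stub 12 mm across and 7 mm high, 22 g, lying in the pot at the start. Origin at the centre of the head's outer face.
- plug4: Brass pipe plug 5 of 5, alike: head 17 mm across and 9 mm high, stub 12 mm across and 7 mm high, 22 g, lying in the pot at the start. Origin at the centre of the head's outer face.

How it is judged:
By the outcome, as a careful person would: the job done as asked, in the order asked, and still so for the second after the job is handed in, with the robot touching nothing.
It also fails if it takes over 72 s, if anything falls off the work surface, if the arm or the gripper's body presses on something with over 40 N, if the wrist force passes 120 N, or if a joint passes its speed limit or range.

## Working session

There is one attempt and no reset: what is moved stays moved. The work goes in short steps, Python scripts to look and compute and a tool call to move; the robot and the scene stay as the last step left them, time stands still between calls to the robot, and variables do not carry over. Pictures are saved under pics/ and viewed, about 8 in all and at most 12, crops included, and the job is handed in when it is done.

Besides the shell and the picture viewer there is one more tool, called after "Request:" by a JSON object that holds its "name" and its "arguments", one argument or row to a line. move_arm: Moves the arm, as the interface text tells. Its arguments: {"type":"object","properties":{"commands":{"type":"array"},"grip":{"type":"number"}},"required":["commands"]}

```bash
mkdir -p pics; ls; python3 - <<'E'
from cell import state, vision, env
import cv2,numpy as np
np.set_printoptions(precision=3,suppress=True)
for n in("scene","top"):
    im=vision.camera(n); cv2.imwrite(f"pics/{n}0.png",im[:,:,::-1]); c=vision.calibration(n); print(n,c)
s=state();print(s)
E
```

```text
pics
scene {'fx': 411.2029566215083, 'fy': 411.2029566215083, 'cx': 279.5325056963165, 'cy': 208.9174591119912, 'world_to_cam': array([[    0.822,     0.569,     0.004,  -428.189],
       [   -0.304,     0.432,     0.849,    20.994],
       [    0.481,    -0.699,     0.529, -1591.82 ],
       [    0.   ,     0.   ,     0.   ,     1.   ]])}
top {'fx': 387.42862817418114, 'fy': 387.42862817418114, 'cx': 281.91876136611194, 'cy': 206.20007980512528, 'world_to_cam': array([[   -0.014,    -1.   ,     0.007,   -16.07 ],
       [    0.996,    -0.013,     0.092,  -528.022],
       [   -0.092,     0.008,     0.996, -1285.385],
       [    0.   ,     0.   ,     0.   ,     1.   ]])}
{'time': 0.1, 'joints': array([-1.463,  0.277,  1.506,  0.   ,  1.361, -0.121]), 'dq': array([-0.   ,  0.   , -0.004,  0.001, -0.001, -0.   ]), 'joint_torque': array([  0.002, -40.545, -23.778,   0.07 ,   0.03 ,  -0.   ]), 'ee_pos': array([ 130.347, -559.558,  221.728]), 'tcp_rot': array([-3.14 , -0.   ,  0.229]), 'contact_force': array([-0.672, -0.147,  0.379]), 'wrist_torque': array([-0.013, -0.032, -0.023]), 'width': 1.0021453147572381}
```

View pics/scene0.png

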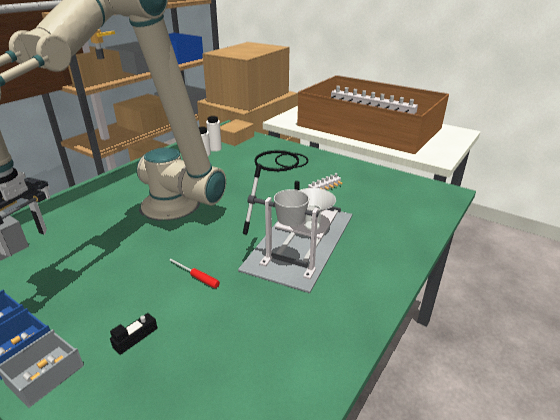

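View pics/top0.png

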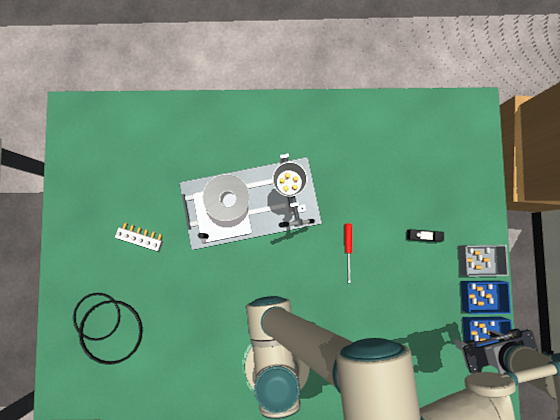

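The top view shows the pot at about (290,180), the funnel at (227,198), the post top at (203,236), and the bar ends at about (310,221) and (284,224). The plate corners are at about (181,183), (309,157), (321,223) and (191,249). The screwdriver and valve lie well to -y and the manifold is beyond the loading end.

```bash
cat > h.py <<'E'
import numpy as np,cv2
from cell import vision,state
np.set_printoptions(precision=1,suppress=True)
def ray(n,u,v):
    c=vision.calibration(n);W=c["world_to_cam"];R,t=W[:3,:3],W[:3,3]
    d=np.array([(u-c["cx"])/c["fx"],-(v-c["cy"])/c["fy"],-1.])
    return -R.T@t,R.T@d
def on(n,u,v,z):
    o,d=ray(n,u,v);return o+d*(z-o[2])/d[2]
def proj(n,p):
    c=vision.calibration(n);q=c["world_to_cam"]@np.r_[p,1]
    return np.array([c["cx"]-c["fx"]*q[0]/q[2],c["cy"]+c["fy"]*q[1]/q[2]])
E
python3 - <<'E'
from h import *
im=cv2.imread("pics/top0.png")
c=[on("top",*p,10) for p in((181,183),(309,157),(321,223),(191,249))]
for x in c:print(x)
for a,b in((0,1),(3,2)):
    d=c[a]-c[b];print("yaw",np.arctan2(-d[0],d[1]),np.linalg.norm(d))
print("pot rim",on("top",290,180,245),"funnel",on("top",227,198,137),"post",on("top",203,236,130))
cv2.imwrite("pics/crop1.png",cv2.resize(im[140:260,170:330],None,fx=5,fy=5,interpolation=cv2.INTER_CUBIC))
E
```

```text
[613.5 321.9  10. ]
[ 698.8 -119.2   10. ]
[ 469.9 -155.5   10. ]
[387.9 285.9  10. ]
yaw 0.1911095620802443 449.3422102749396
yaw 0.18370478804259893 448.9937285496036
pot rim [581.5 -45.1 245. ] funnel [545.  147.3 137. ] post [429.  222.2 130. ]
```

View pics/crop1.png

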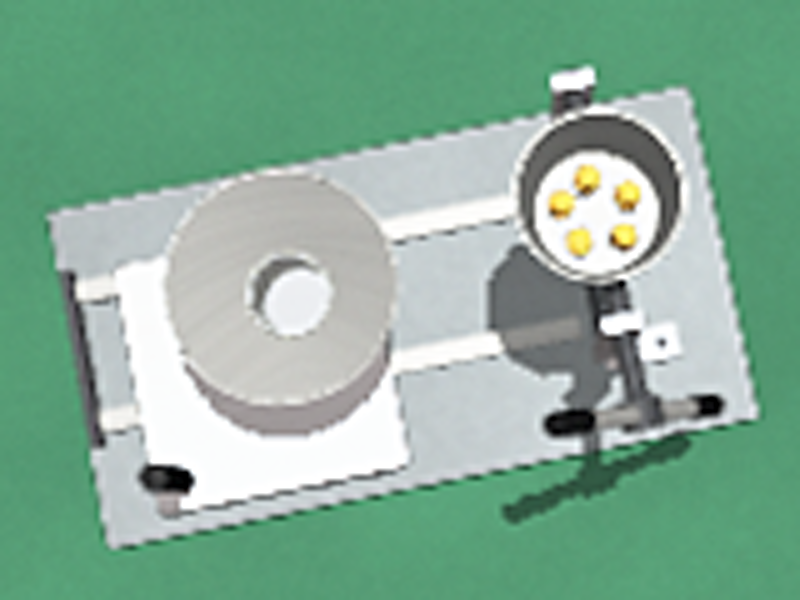

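```bash
python3 - <<'E'
from h import *
P=lambda u,v,z:on("top",170+u/5-.4,140+v/5-.4,z)
pot=P(600,195,245);hub=P(648,412,210);a=P(560,425,210+74);b=P(715,405,210-74);f=P(280,288,137);post=P(156,477,130)
for n,v in dict(pot=pot,hub=hub,a=a,b=b,f=f,post=post).items():print(n,v)
for th in (.187,):
    xh=np.array([np.cos(th),np.sin(th),0]);yh=np.array([-xh[1],xh[0],0])
    for o in(pot,hub+125*xh):print(o, "f",(f-o)@xh,(f-o)@yh,"post",(post-o)@xh,(post-o)@yh)
    o=(pot+hub+125*xh)/2;o[2]=0
    z=np.array([0,0,1])
    for n,v in dict(pot=o+245*z,hub=o-125*xh+210*z,a=o-125*xh+210*z+42*yh+74*z,b=o-125*xh+210*z-42*yh-74*z,pA=o+72*xh+224*z,pB=o-72*xh+224*z,post=o-100*xh+(post-o)@yh*yh+130*z).items():
        print(n,v,proj("scene",v),"topcrop",(proj("top",v)-[170,140])*5)
E
python3 -c "
import cv2
im=cv2.imread('pics/scene0.png');cv2.imwrite('pics/crop2.png',cv2.resize(im[150:300,220:370],None,fx=4,fy=4,interpolation=2))"
```

```text
pot [585.5 -44.  245. ]
hub [464.1 -70.8 210. ]
a [454.  -19.4 284. ]
b [ 471.7 -116.1  136. ]
f [547.6 151.6 137. ]
post [432.1 229.  130. ]
[585.5 -44.  245. ] f -0.884725295819365 199.3040129085274 post -99.93242360690785 296.73847590988123
[586.9 -47.6 210. ] f -1.6569253280796588 203.0908935265932 post -100.70462363916813 300.52535652794705
pot [586.2 -45.8 245. ] [289.8 197.8] topcrop [601.1 191.7]
hub [463.4 -69.1 210. ] [250.4 199.2] topcrop [642.9 411.3]
a [455.6 -27.8 284. ] [256.2 170.8] topcrop [573.5 419.8]
b [ 471.2 -110.3  136. ] [244.7 227.3] topcrop [703.6 403.9]
pA [657.  -32.4 224. ] [313.8 209.8] topcrop [575.1  77.2]
pB [515.5 -59.2 224. ] [266.6 198.9] topcrop [625.4 319.5]
post [432.4 229.  130. ] [295.8 181.3] topcrop [153.9 474.5]
```

View pics/crop2.png

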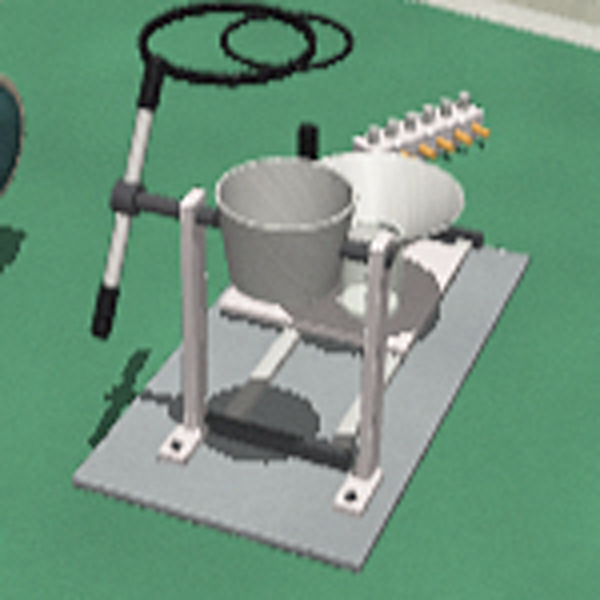

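The scene crop shows the hub at about (251,199) and the post top at (297,181). Both agree with the top-view estimate: origin about (586,-46), yaw about 0.187 and post at (432,230). I'll shut the fingers, lift, and travel to the +y side of the post.

Request:
{"name": "move_arm", "arguments": {
  "commands": [0,0,-4,-0.1,0,0,-8,-0.25,1.5,-2.4,-11,-0.4,3.5,-5.4,-14,-0.5,5.7,-8.8,-15,-0.65,8.5,-13,-15,-0.8,11,-17,-15,-0.9,13.5,-21,-15,-1.0],
  "grip": 0
}}

```text
time: 0.9
ee_pos: [214.5, -322.6, 371.8]
tcp_rot: [-3.141, -0.002, 1.232]
contact_force: [1.2, -0.2, 0.6]
width: 0.356
```

```bash
cat >> h.py <<'E'
TH=.187;XH=np.array([np.cos(TH),np.sin(TH),0]);YH=np.array([-XH[1],XH[0],0]);O=np.array([586.,-46,0])
def S(x,y,z): return O+x*XH+y*YH+np.array([0,0,z])
from scipy.spatial.transform import Rotation as Ro
def rel(t):
    """shift in tool axes (cm) and turn to station point t, tool x along station y"""
    s=state();R=Ro.from_euler("xyz",s["tcp_rot"]).as_matrix()
    d=R.T@(S(*t)-s["ee_pos"])/10
    p=s["ee_pos"]-O
    print("t",s["time"],"st",np.array([p@XH,p@YH,p[2]]),"rel",np.round(d,2),"turn",round(s["tcp_rot"][2]-(TH+np.pi/2),3),"F",s["contact_force"],"w",round(s["width"],2))
E
python3 -c "
from h import *
rel((-100,332,370))"
```

```text
t 0.9 st [-416.5 -202.7  371.8] rel [62.1  0.6  0.3] turn -0.526 F [ 1.2 -0.2  0.6] w 0.36
```

Request:
{"name": "move_arm", "arguments": {
  "commands": [4,0,0,-0.1,8,0,0,-0.2,12,0,0,-0.3,16.5,0,0,-0.4,21,0,0,-0.5,25.5,0,0,-0.52,30,0,0,-0.525,34.5,0.3,0.2,-0.525]
}}

```text
time: 1.7
ee_pos: [331.6, 3.7, 370.7]
tcp_rot: [3.14, -0.001, 1.757]
contact_force: [0.8, -1.0, -0.6]
width: 0.004
```

```bash
python3 -c "
from h import *
rel((-100,332,370))"
```

```text
t 1.7 st [-240.7   96.1  370.7] rel [23.6 14.1  0.1] turn -0.001 F [ 0.8 -1.  -0.6] w 0.0
```

Request:
{"name": "move_arm", "arguments": {
  "commands": [3.5,2,0,0,7,4,0,0,10.5,6,0,0,14,8,0,0,17.5,10,1,0,20.5,12,3,0,23,14,6,0,23.6,14.1,10,0]
}}

```text
time: 2.5
ee_pos: [428.9, 265.3, 270.5]
tcp_rot: [3.136, -0.003, 1.76]
contact_force: [-0.4, -0.4, -0.1]
width: 0.006
```

Request:
{"name": "move_arm", "arguments": {
  "commands": [0,0,3,0,0,0,6,0,0,0,8,0,0,0,8.5,0,0,0,8.5,0,0,0,8.5,0,0,0,8.5,0,0,0,8.5,0]
}}

```text
time: 3.3
ee_pos: [429.9, 265.8, 186.6]
tcp_rot: [3.134, -0.004, 1.76]
contact_force: [0.6, -0.0, 0.2]
width: 0.005
```

```bash
python3 - <<'E'
from h import *
rel((-100,330,112))
a=vision.camera("top")[130:290,150:350];b=vision.camera("scene")[130:290,200:400]
cv2.imwrite("pics/c3.png",cv2.resize(np.vstack([a,b])[:,:,::-1],None,fx=1.85,fy=1.85,interpolation=2))
E
```

```text
t 3.3 st [-95.4 335.4 186.6] rel [-0.6 -0.5  7.5] turn 0.002 F [ 0.6 -0.   0.2] w 0.01
```

View pics/c3.png

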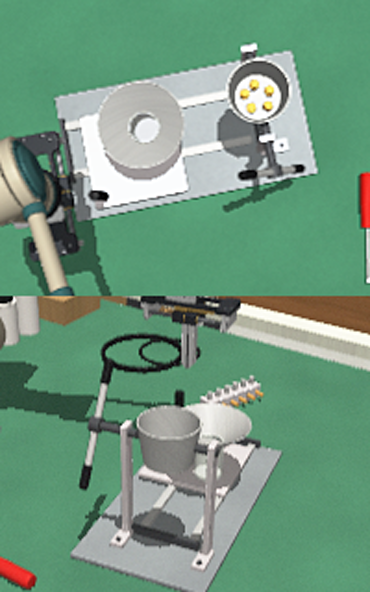

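The view shows the shut fingers just to the +y side of the black post (post at crop (98,196)) and clear of the funnel. Next I'll lower and push.

Request:
{"name": "move_arm", "arguments": {
  "commands": [0,-0.3,2.5,0,0,-0.5,5,0,0,-0.5,7,0,0,-0.5,7.5,0,0,-0.5,7.5,0,-1,-0.5,7.5,0,-2,-0.5,7.5,0,-3,-0.5,7.5,0]
}}

```text
time: 4.2
ee_pos: [431.8, 235.7, 112.2]
tcp_rot: [3.132, -0.005, 1.759]
contact_force: [0.1, 3.5, 1.4]
width: 0.007
```

Request:
{"name": "move_arm", "arguments": {
  "commands": [-1,0,0,0,-2,0,0,0,-3,0,0,0,-4,0,0,0,-5,0,0,0,-6,0,0,0,-7,0,0,0,-8,0,0,0]
}}

```text
time: 5.0
ee_pos: [446.9, 156.2, 111.8]
tcp_rot: [3.132, -0.005, 1.759]
contact_force: [0.2, 2.1, 1.6]
width: 0.008
```

```bash
python3 - <<'E'
from h import *
rel((-100,178,112))
E
```

```text
t 5.0 st [-99.  224.6 111.8] rel [-4.7 -0.1 -0.1] turn 0.001 F [0.2 2.1 1.6] w 0.01
```

Request:
{"name": "move_arm", "arguments": {
  "commands": [-0.7,0,0,0,-1.4,0,0,0,-2.1,0,0,0,-2.7,0,0,0,-3.2,0,0,0,-3.6,0,0,0,-3.9,0,0,0,-4.1,0,0,0]
}}

```text
time: 5.8
ee_pos: [454.2, 117.9, 111.6]
tcp_rot: [3.132, -0.01, 1.757]
contact_force: [-1.7, 12.0, 3.3]
width: 0.002
```

Request:
{"name": "move_arm", "arguments": {
  "commands": [-0.1,0,0,0,-0.2,0,0,0,-0.3,0,0,0,-0.4,0,0,0,-0.5,0,0,0,-0.6,0,0,0,-0.7,0,0,0,-0.8,0,0,0]
}}

```text
time: 6.6
ee_pos: [454.3, 117.6, 111.8]
tcp_rot: [3.132, -0.026, 1.752]
contact_force: [-3.3, 25.6, 4.0]
width: 0.006
```

```bash
python3 - <<'E'
from h import *
rel((-100,178,112))
E
```

```text
t 6.6 st [-99.  185.3 111.8] rel [-0.7 -0.1 -0. ] turn -0.006 F [-3.3 25.6  4. ] w 0.01
```

The carriage is at its stop: the force rose from 12 to 26 N with no motion. I'll back off, lift and go to the bar.

Request:
{"name": "move_arm", "arguments": {
  "commands": [0.8,0,0,0,1.6,0,0,0,1.6,0,-4,0,1.6,0,-8.5,0,1.6,0,-13,0,1.6,0,-17.5,0,1.6,-1,-22,0,1.6,-2,-26,0]
}}

```text
time: 7.4
ee_pos: [430.3, 121.7, 374.0]
tcp_rot: [3.131, -0.023, 1.751]
contact_force: [0.8, -0.0, 0.3]
width: 0.001
```

```bash
python3 - <<'E'
from h import *
rel((-133,6,370))
E
```

```text
t 7.4 st [-121.8  193.8  374. ] rel [-18.8  -1.   -0.1] turn -0.007 F [ 0.8 -0.   0.3] w 0.0
```

Request:
{"name": "move_arm", "arguments": {
  "commands": [-3,0,0,0,-6.5,0,0,0,-10,-0.5,0,0,-13.5,-1,0,0,-16.5,-1,0,0,-18.4,-1,0,0,-18.8,-1,0,0,-18.8,-1,1.5,0]
}}

```text
time: 8.2
ee_pos: [455.2, -65.7, 355.5]
tcp_rot: [3.128, -0.021, 1.749]
contact_force: [0.5, 0.3, 0.0]
width: 0.003
```

```bash
python3 - <<'E'
from h import *
rel((-133,6,300))
a=vision.camera("top")[130:290,200:400];b=vision.camera("scene")[110:290,170:370]
cv2.imwrite("pics/c4.png",cv2.resize(np.vstack([a,b])[:,:,::-1],None,fx=1.75,fy=1.75,interpolation=2))
E
```

```text
t 8.2 st [-132.2    5.   355.5] rel [-0.  -0.1  5.5] turn -0.008 F [0.5 0.3 0. ] w 0.0
```

View pics/c4.png

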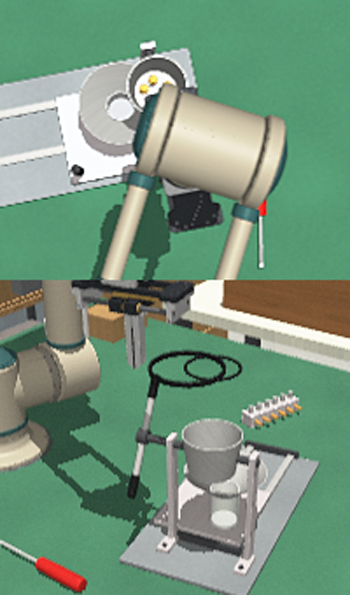

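The fingers hang above and on the -y side of the standing bar end, at crop (135,360) against the bar tip at (153,385). I'll compute the arc path relative to that start.

```bash
cat >> h.py <<'E'
def arc(phis,r=78,h=8,c=7.5,mirror=1):
    out=[]
    for p in np.radians(phis):
        y=r*np.cos(p)-c*np.sin(p)-h*np.clip(np.sin(p)/.4,-1,1); z=210+r*np.sin(p)+c*np.cos(p)+17
        out.append((mirror*y,z))
    return np.array(out)
E
python3 - <<'E'
from h import *
ph=[60]+list(np.arange(57,-70,-3))
for p,q in zip(ph,arc(ph)):print(p,q)
E
```

```text
60 [ 24.5 298.3]
57 [ 28.2 296.5]
54 [ 31.8 294.5]
51 [ 35.3 292.3]
48 [ 38.6 290. ]
45 [ 41.9 287.5]
42 [ 44.9 284.8]
39 [ 47.9 281.9]
36 [ 50.7 278.9]
33 [ 53.3 275.8]
30 [ 55.8 272.5]
27 [ 58.1 269.1]
24 [ 60.2 265.6]
21 [ 63. 262.]
18 [ 65.7 258.2]
15 [ 68.2 254.4]
12 [ 70.6 250.6]
9 [ 72.7 246.6]
6 [ 74.7 242.6]
3 [ 76.5 238.6]
0 [ 78.  234.5]
-3 [ 79.3 230.4]
-6 [ 80.4 226.3]
-9 [ 81.3 222.2]
-12 [ 82.  218.1]
-15 [ 82.5 214.1]
-18 [ 82.7 210. ]
-21 [ 82.7 206. ]
-24 [ 82.3 202.1]
-27 [ 80.9 198.3]
-30 [ 79.3 194.5]
-33 [ 77.5 190.8]
-36 [ 75.5 187.2]
-39 [ 73.3 183.7]
-42 [ 71.  180.4]
-45 [ 68.5 177.1]
-48 [ 65.8 174.1]
-51 [ 62.9 171.1]
-54 [ 59.9 168.3]
-57 [ 56.8 165.7]
-60 [ 53.5 163.2]
-63 [ 50.1 160.9]
-66 [ 46.6 158.8]
-69 [ 43.  156.9]
```

Request:
{"name": "move_arm", "arguments": {
  "commands": [0,0,2,0,0,0,4,0,0,0,5.3,0,0,0,5.5,0,0,0,5.5,0,0.6,0,5.5,0,1.2,0,5.5,0,1.8,0,5.5,0]
}}

```text
time: 9.1
ee_pos: [450.2, -44.4, 299.1]
tcp_rot: [3.133, -0.024, 1.751]
contact_force: [-0.5, -0.7, 0.4]
width: 0.001
```

```bash
python3 - <<'E'
from h import *
rel((-133,28,298))
E
```

```text
t 9.1 st [-133.1   26.8  299.1] rel [0.1 0.  0.1] turn -0.007 F [-0.5 -0.7  0.4] w 0.0
```

Request:
{"name": "move_arm", "arguments": {
  "commands": [0.4,0,0.2,0,0.8,0,0.45,0,1.15,0,0.7,0,1.5,0,0.9,0,1.8,0,1.15,0,2.1,0,1.4,0,2.4,0,1.7,0,2.7,0,2.0,0]
}}

```text
time: 9.9
ee_pos: [445.1, -17.3, 279.4]
tcp_rot: [3.134, -0.024, 1.751]
contact_force: [-1.4, -3.5, 1.6]
width: 0.003
```

```bash
python3 - <<'E'
from h import *
rel((-133,54,279))
E
```

```text
t 9.9 st [-133.1   54.4  279.4] rel [-0.  0.  0.] turn -0.007 F [-1.4 -3.5  1.6] w 0.0
```

Request:
{"name": "move_arm", "arguments": {
  "commands": [0.2,0,0.35,0,0.45,0,0.7,0,0.7,0,1.05,0,0.9,0,1.4,0,1.15,0,1.75,0,1.4,0,2.1,0,1.7,0,2.5,0,1.9,0,2.9,0]
}}

```text
time: 10.7
ee_pos: [441.2, 1.4, 250.2]
tcp_rot: [3.136, -0.023, 1.751]
contact_force: [-2.0, -5.2, 2.5]
width: 0.005
```

Request:
{"name": "move_arm", "arguments": {
  "commands": [0.2,0,0.4,0,0.4,0,0.8,0,0.6,0,1.2,0,0.75,0,1.6,0,0.9,0,2.0,0,1.0,0,2.4,0,1.05,0,2.85,0,1.15,0,3.25,0]
}}

```text
time: 11.5
ee_pos: [438.8, 13.5, 217.7]
tcp_rot: [3.137, -0.022, 1.751]
contact_force: [-2.9, -3.2, 3.3]
width: 0.006
```

```bash
python3 - <<'E'
from h import *
rel((-133,85,218))
E
```

```text
t 11.5 st [-133.6   85.8  217.7] rel [-0.1  0.1 -0. ] turn -0.007 F [-2.9 -3.2  3.3] w 0.01
```

Request:
{"name": "move_arm", "arguments": {
  "commands": [0,0,0.35,0,0,0,0.75,0,0,0,1.15,0,-0.05,0,1.55,0,-0.2,0,1.95,0,-0.35,0,2.3,0,-0.55,0,2.7,0,-0.75,0,3.05,0]
}}

```text
time: 12.3
ee_pos: [440.1, 7.7, 186.7]
tcp_rot: [3.136, -0.025, 1.751]
contact_force: [-3.3, 0.2, 5.1]
width: 0.005
```

```bash
python3 - <<'E'
from h import *
rel((-133,78.5,187.2))
b=vision.camera("scene")[110:290,170:370]
cv2.imwrite("pics/c5.png",cv2.resize(b[:,:,::-1],None,fx=3,fy=3,interpolation=2))
E
```

```text
t 12.3 st [-133.4   79.9  186.7] rel [-0.1  0.  -0.1] turn -0.007 F [-3.3  0.2  5.1] w 0.01
```

View pics/c5.png

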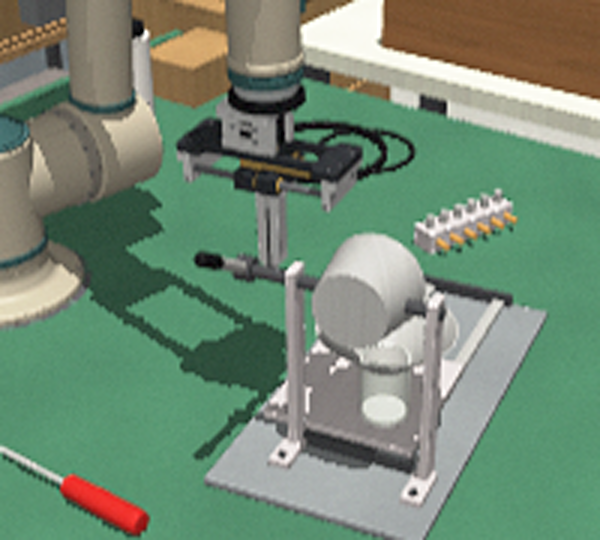

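The pot is tipping as planned: the view shows it past level, with end b rising at (210,262) and the gripper clear of the pot and posts.

Request:
{"name": "move_arm", "arguments": {
  "commands": [-0.3,0,0.3,0,-0.6,0,0.65,0,-0.85,0,0.95,0,-1.1,0,1.25,0,-1.4,0,1.55,0,-1.7,0,1.85,0,-2.0,0,2.1,0,-2.35,0,2.35,0]
}}

```text
time: 13.15
ee_pos: [443.8, -15.1, 161.7]
tcp_rot: [3.138, -0.025, 1.751]
contact_force: [-3.3, 3.4, 0.6]
width: 0.007
```

Request:
{"name": "move_arm", "arguments": {
  "commands": [-0.2,0,0.1,0,-0.4,0,0.2,0,-0.6,0,0.3,0,-0.8,0,0.4,0,-1.0,0,0.5,0,-1.1,0,0.55,0,-1.2,0,0.6,0,-1.2,0,0.6,0]
}}

```text
time: 13.95
ee_pos: [445.1, -21.5, 157.2]
tcp_rot: [3.137, -0.036, 1.748]
contact_force: [-7.9, 17.6, 17.7]
width: 0.006
```

```bash
python3 - <<'E'
from h import *
rel((-133,46,157))
E
```

```text
t 13.95 st [-133.9   50.3  157.2] rel [-0.4  0.1  0. ] turn -0.009 F [-7.9 17.6 17.7] w 0.01
```

Force rose to 25 N with motion stalling, so the pot is at its tip stop. I'll back off, rise and look.

Request:
{"name": "move_arm", "arguments": {
  "commands": [0.8,0,0,0,2,0,-1,0,3,0,-4,0,3,0,-8,0,3,0,-12,0,3,0,-16,0,3,0,-20,0,3,0,-22,0]
}}

```text
time: 14.75
ee_pos: [442.0, -1.1, 382.7]
tcp_rot: [3.129, -0.031, 1.748]
contact_force: [0.1, -0.8, -1.0]
width: 0.006
```

```bash
python3 - <<'E'
from h import *
rel((-133,0,360))
a=vision.camera("top")[130:290,200:400];b=vision.camera("scene")[150:290,220:370]
cv2.imwrite("pics/c6.png",np.hstack([cv2.resize(a,(400,420),interpolation=2),cv2.resize(b,(400,420),interpolation=2)])[:,:,::-1])
E
```

```text
t 14.75 st [-133.1   70.9  382.7] rel [-7.2  0.1  2. ] turn -0.01 F [ 0.1 -0.8 -1. ] w 0.01
```

View pics/c6.png

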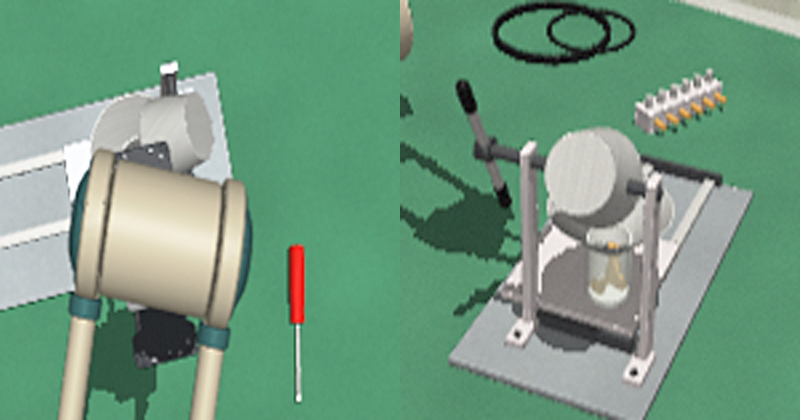

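The plugs are visible in the tube at (605,270), the pot is fully tipped, and end b stands up at (465,95). Next I'll move to the +y side of end b and lower.

Request:
{"name": "move_arm", "arguments": {
  "commands": [-2.5,0,0,0,-5,0,0,0,-7,0,1,0,-7,0,4,0,-7,0,7,0,-7,0,8.2,0,-7.5,0,8.2,0,-8.2,0,8.2,0]
}}

```text
time: 15.65
ee_pos: [458.0, -79.5, 298.0]
tcp_rot: [3.127, -0.03, 1.749]
contact_force: [1.1, -0.3, -0.3]
width: 0.002
```

```bash
python3 - <<'E'
from h import *
rel((-133,-15,300))
ph=list(range(63,-70,-3))
for p,q in zip(ph,arc(ph,r=76,mirror=-1)+[3,0]):print(p,q,end=" ")
E
```

```text
t 15.65 st [-132.    -9.1  298. ] rel [-0.6 -0.1 -0.2] turn -0.009 F [ 1.1 -0.3 -0.3] w 0.0
63 [-16.8 298.1] 60 [-20.5 296.6] 57 [-24.1 294.8] 54 [-27.6 292.9] 51 [-31.  290.8] 48 [-34.3 288.5] 45 [-37.4 286. ] 42 [-40.5 283.4] 39 [-43.3 280.7] 36 [-46.1 277.7] 33 [-48.7 274.7] 30 [-51.1 271.5] 27 [-53.3 268.2] 24 [-55.4 264.8] 21 [-58.1 261.2] 18 [-60.8 257.6] 15 [-63.3 253.9] 12 [-65.6 250.1] 9 [-67.8 246.3] 6 [-69.7 242.4] 3 [-71.5 238.5] 0 [-73.  234.5] -3 [-74.3 230.5] -6 [-75.5 226.5] -9 [-76.4 222.5] -12 [-77.1 218.5] -15 [-77.5 214.6] -18 [-77.8 210.6] -21 [-77.8 206.8] -24 [-77.5 202.9] -27 [-76.1 199.2] -30 [-74.6 195.5] -33 [-72.8 191.9] -36 [-70.9 188.4] -39 [-68.8 185. ] -42 [-66.5 181.7] -45 [-64.  178.6] -48 [-61.4 175.5] -51 [-58.7 172.7] -54 [-55.7 169.9] -57 [-52.7 167.3] -60 [-49.5 164.9] -63 [-46.2 162.7] -66 [-42.8 160.6] -69 [-39.2 158.7]
```

Request:
{"name": "move_arm", "arguments": {
  "commands": [-0.8,0,0,0,-1.15,0,0.15,0,-1.5,0,0.3,0,-1.85,0,0.5,0,-2.2,0,0.7,0,-2.5,0,0.95,0,-2.85,0,1.2,0,-3.15,0,1.45,0]
}}

```text
time: 16.45
ee_pos: [463.6, -110.4, 282.3]
tcp_rot: [3.128, -0.03, 1.749]
contact_force: [-1.1, 0.5, 3.4]
width: 0.006
```

Request:
{"name": "move_arm", "arguments": {
  "commands": [-0.3,0,0.25,0,-0.55,0,0.55,0,-0.8,0,0.85,0,-1.05,0,1.2,0,-1.3,0,1.5,0,-1.5,0,1.85,0,-1.75,0,2.2,0,-2.05,0,2.6,0]
}}

```text
time: 17.25
ee_pos: [466.9, -129.2, 255.1]
tcp_rot: [3.129, -0.032, 1.749]
contact_force: [-2.3, 2.5, 2.9]
width: 0.005
```

```bash
python3 - <<'E'
from h import *
rel((-133,-60.8,257.6))
E
```

```text
t 17.25 st [-132.5  -59.6  255.1] rel [-0.1 -0.1 -0.3] turn -0.009 F [-2.3  2.5  2.9] w 0.0
```

Request:
{"name": "move_arm", "arguments": {
  "commands": [-0.35,0,0.15,0,-0.6,0,0.5,0,-0.8,0,0.9,0,-1.0,0,1.25,0,-1.2,0,1.65,0,-1.35,0,2.05,0,-1.45,0,2.45,0,-1.6,0,2.85,0]
}}

```text
time: 18.05
ee_pos: [469.4, -144.1, 225.7]
tcp_rot: [3.13, -0.032, 1.749]
contact_force: [-5.3, 2.8, 4.1]
width: 0.0
```

Request:
{"name": "move_arm", "arguments": {
  "commands": [-0.1,0,0.4,0,-0.15,0,0.8,0,-0.2,0,1.2,0,-0.2,0,1.6,0,-0.2,0,2.0,0,-0.2,0,2.35,0,-0.05,0,2.75,0,0.1,0,3.1,0]
}}

```text
time: 18.85
ee_pos: [469.9, -143.1, 194.6]
tcp_rot: [3.129, -0.029, 1.749]
contact_force: [-3.7, -1.3, 3.6]
width: 0.006
```

```bash
python3 - <<'E'
from h import *
rel((-133,-74.6,195.5))
E
```

```text
t 18.85 st [-132.2  -73.8  194.6] rel [-0.1 -0.1 -0.1] turn -0.008 F [-3.7 -1.3  3.6] w 0.01
```

Request:
{"name": "move_arm", "arguments": {
  "commands": [0.1,-0.1,0.3,0,0.3,-0.2,0.6,0,0.5,-0.2,0.95,0,0.75,-0.2,1.3,0,1.0,-0.2,1.6,0,1.25,-0.2,1.9,0,1.5,-0.2,2.2,0,1.8,-0.2,2.45,0]
}}

```text
time: 19.65
ee_pos: [464.8, -125.1, 170.3]
tcp_rot: [3.13, -0.029, 1.749]
contact_force: [-0.0, -4.8, 0.7]
width: 0.005
```

Request:
{"name": "move_arm", "arguments": {
  "commands": [0.2,0,0.15,0,0.4,0,0.3,0,0.6,0,0.45,0,0.8,0,0.55,0,0.95,0,0.65,0,1.1,0,0.75,0,1.2,0,0.8,0,1.3,0,0.85,0]
}}

```text
time: 20.45
ee_pos: [463.2, -116.8, 164.1]
tcp_rot: [3.129, -0.018, 1.751]
contact_force: [-3.7, -15.9, 11.8]
width: 0.002
```

```bash
python3 - <<'E'
from h import *
rel((-133,-46,160))
E
```

```text
t 20.45 st [-133.8  -46.8  164.1] rel [0.1 0.1 0.4] turn -0.006 F [ -3.7 -15.9  11.8] w 0.0
```

Request:
{"name": "move_arm", "arguments": {
  "commands": [-0.8,0,0,0,-2,0,-1,0,-3,-0.5,-4,0,-3,-2,-8,0,-3,-4,-12,0,-3,-7,-16,0,-3,-10,-20,0,-3,-13,-22,0]
}}

```text
time: 21.25
ee_pos: [338.7, -173.7, 385.3]
tcp_rot: [3.125, -0.017, 1.753]
contact_force: [-0.5, -1.0, 0.3]
width: 0.002
```

```bash
python3 - <<'E'
from h import *
rel((-100,140,380))
a=vision.camera("top")[140:260,170:330];b=vision.camera("scene")[150:290,220:370]
cv2.imwrite("pics/c7.png",np.hstack([cv2.resize(a,(480,420),interpolation=2),cv2.resize(b,(320,420),interpolation=2)])[:,:,::-1])
E
```

```text
t 21.25 st [-266.7  -79.5  385.3] rel [22.  16.5  1.2] turn -0.005 F [-0.5 -1.   0.3] w 0.0
```

View pics/c7.png

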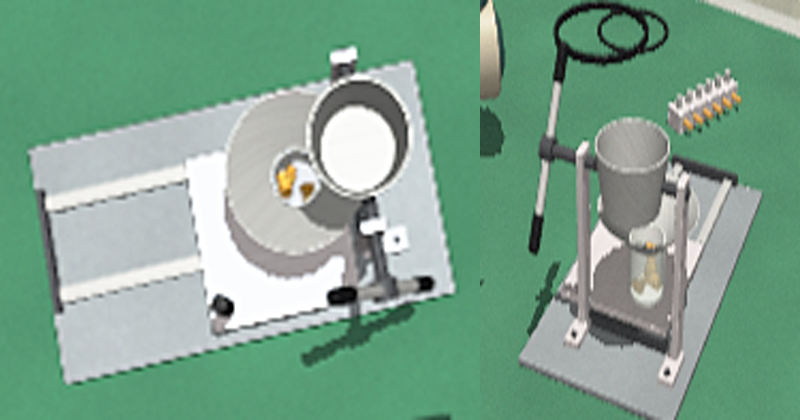

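The top view shows the pot upright and empty (rim centre about (358,138)) and brass in the funnel throat at (290,182). The scene view shows the plugs in the tube, with none on the plate. Next I'll go to the -y side of the post, at (222,305) in this crop, and push it out.

Request:
{"name": "move_arm", "arguments": {
  "commands": [3,2,0,0,6,4.5,0,0,9,7,0,0,12,9,0,0,15,11,0,0,18,13.5,0,0,20.5,15.5,0,0,21.7,16.5,1,0]
}}

```text
time: 22.15
ee_pos: [463.1, 72.7, 380.7]
tcp_rot: [3.125, -0.018, 1.753]
contact_force: [0.4, -0.6, -0.3]
width: 0.003
```

Request:
{"name": "move_arm", "arguments": {
  "commands": [0.1,0,3,0,0.1,0,7,0,0.1,0,11,0,0.1,0,15,0,0.1,0,17,0,0.1,0,18,0,0.1,0,18,0,0.1,0,18,0]
}}

```text
time: 22.95
ee_pos: [466.0, 77.8, 201.3]
tcp_rot: [3.124, -0.019, 1.753]
contact_force: [1.6, -0.0, 1.2]
width: 0.004
```

```bash
python3 - <<'E'
from h import *
rel((-100,138,112))
E
```

```text
t 22.95 st [-94.9 143.9 201.3] rel [-0.8 -0.7  8.9] turn -0.005 F [ 1.6 -0.   1.2] w 0.0
```

Request:
{"name": "move_arm", "arguments": {
  "commands": [-0.6,-0.5,1,0,-0.8,-0.6,4,0,-0.8,-0.6,7,0,-0.8,-0.6,8.9,0,-0.8,-0.6,8.9,0,0,-0.6,8.9,0,0.8,-0.6,8.9,0,1.5,-0.6,8.9,0]
}}

```text
time: 23.75
ee_pos: [459.6, 93.6, 113.7]
tcp_rot: [3.121, -0.017, 1.754]
contact_force: [0.1, -2.2, -1.1]
width: 0.007
```

Request:
{"name": "move_arm", "arguments": {
  "commands": [0.8,0,0,0,1.6,0,0,0,2.4,0,0,0,3.2,0,0,0,4.0,0,0,0,4.8,0,0,0,5.6,0,0,0,6.4,0,0,0]
}}

```text
time: 24.55
ee_pos: [447.8, 157.2, 114.7]
tcp_rot: [3.121, -0.017, 1.754]
contact_force: [0.3, -2.1, -1.9]
width: 0.008
```

```bash
python3 - <<'E'
from h import *
rel((-100,291,112))
E
```

```text
t 24.55 st [-98.  225.3 114.7] rel [ 6.6 -0.2  0.4] turn -0.004 F [ 0.3 -2.1 -1.9] w 0.01
```

Request:
{"name": "move_arm", "arguments": {
  "commands": [0.8,-0.1,0,0,1.6,-0.1,0,0,2.4,-0.2,0,0,3.2,-0.2,0,0,4.0,-0.2,0,0,4.7,-0.2,0,0,5.3,-0.2,0,0,5.8,-0.2,0,0]
}}

```text
time: 25.35
ee_pos: [435.0, 214.3, 115.5]
tcp_rot: [3.122, -0.017, 1.754]
contact_force: [1.1, -2.0, -0.8]
width: 0.002
```

Request:
{"name": "move_arm", "arguments": {
  "commands": [0.2,0,0,0,0.4,0,0,0,0.6,0,0,0,0.7,0,0,0,0.8,0,0,0,0.9,0,0,0,1.0,0,0,0,1.1,0,0,0]
}}

```text
time: 26.15
ee_pos: [433.9, 220.0, 115.6]
tcp_rot: [3.122, -0.006, 1.757]
contact_force: [4.3, -17.1, 1.0]
width: 0.01
```

```bash
python3 - <<'E'
from h import *
rel((-100,291,112))
E
```

```text
t 26.15 st [-100.   289.6  115.6] rel [ 0.1 -0.   0.4] turn -0.001 F [  4.3 -17.1   1. ] w 0.01
```

Request:
{"name": "move_arm", "arguments": {
  "commands": [-0.8,0,0,0,-1.6,0,0,0,-1.6,0,-4,0,-1.6,0,-8,0,-1.6,-1,-12.5,0,-1.6,-4,-16.5,0,-1.6,-8,-20,0,-1.6,-12,-23,0]
}}

```text
time: 26.95
ee_pos: [316.1, 180.7, 343.0]
tcp_rot: [3.121, -0.009, 1.757]
contact_force: [0.6, 0.7, -0.1]
width: 0.005
```

```bash
python3 - <<'E'
from h import *
rel((-100,291,112))
a=vision.camera("top")[140:260,170:330];b=vision.camera("scene")[150:290,220:370]
cv2.imwrite("pics/c8.png",np.hstack([cv2.resize(a,(480,420),interpolation=2),cv2.resize(b,(320,420),interpolation=2)])[:,:,::-1])
E
```

```text
t 26.95 st [-223.1  272.9  343. ] rel [ 1.6 11.8 23.4] turn -0.001 F [ 0.6  0.7 -0.1] w 0.01
```

View pics/c8.png

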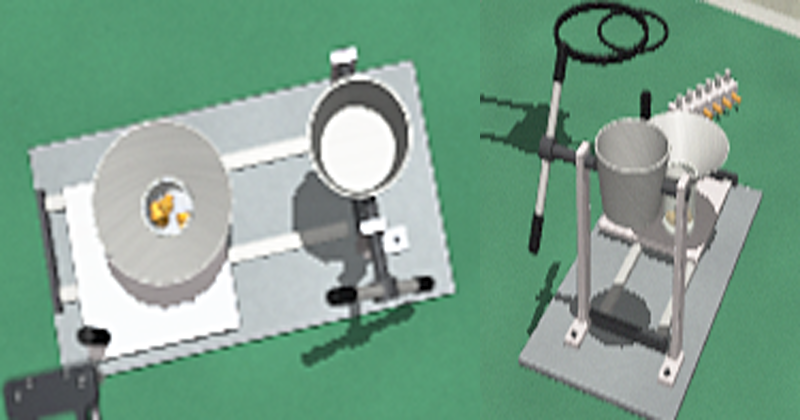

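The carriage is out at the loading end (funnel throat at (168,208) with brass inside), the pot is upright and empty, no plugs are loose, and the arm is clear.

```bash
python3 -c "
from cell import sign_off
print(sign_off())"
```

```text
the job is handed in; nothing more can be done
None
```

The job is done and handed in at about 27 s of the 72 s allowed.

1. I slid the carriage in until it hit its stop, where the force rose to 26 N with no further movement.
2. I pushed the bar handle over until the pot reached its tip stop, at about 25 N.
3. I pushed the other end of the bar back until the pot was upright against its stop, at about 20 N.
4. I slid the carriage back out to its stop at the loading end, at about 18 N.

**Last checks:** The final pictures showed the pot upright and empty and the carriage at the loading end. Brass plugs were visible in the tube, with none on the plate or the bench around it. The arm was clear and reading about zero force.

**Not confirmed:** I could not count all five plugs one by one through the funnel throat. That all five are in the tube is inferred from the empty pot and no loose plugs in view. The final pictures covered only the station area; I never moved near the valve or screwdriver. My closest pass to the manifold was about 50 mm above its height.

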